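Put a tusk piece away in the finds drawer and lock it

TASK

Put the ochre tusk piece away in the open finds drawer: lower it, don't drop it, into the free bay (the one with only a cork liner in it) so that it lies flat on the cork. Then slide the drawer fully shut without slamming it, press the red lock plunger on top of the cabinet all the way down to its stop and let go. Leave the dark molar in its bay and the bottle, carton, tub and phone stand where they are.

Things in the scene. Friction and masses are not known exactly. Their poses are not given: they have to be found in the camera images.
- tusk: Loose ochre-yellow piece of fossil tusk with dark cracks and pale ends, 92 long (x) x 37 wide (y) x 36 high, 140 g, slightly curved (its ends lie 2 to 4 mm to -y), flat underneath. Origin: centre of its underside; x along its length, z up. It lies at any yaw on a fixed white board 280 x 280 x 4, among the bottle, carton and tub.
- liner: Loose cork sheet 108 x 78 x 4 lying on the floor of the free drawer bay, which is either the left or the right one. Origin: centre of its underside; x along the bay's length (away from the drawer's front), z up.
- cabinet: Fixed green cabinet with one drawer, 240 deep (x) x 220 wide (y) x 120 high. Origin: centre of its underside; x points from its front to its back, and the front face is at x = -120 of its frame. The drawer opens to -x, towards the robot. On the table left or right, the white board being on the other side.
- drawer (a joint): Opening of the drawer, in m: 0 is fully shut, 0.15 fully open; it starts about 0.14 open. It needs about 2 N to slide and stays where it is left. Grey front panel 12 thick, 218 wide, its top edge 15 below the cabinet's top.
- drawer_floor (a point): Point on the drawer's white floor (34 above the table), mid width, at half the bays' length. Axes as the cabinet's; moves with the drawer. Two bays side by side, 115 long (x, from the panel's inner face) x 85 wide, centres 45.5 to either side (+y, -y), a 6 mm partition between; side walls, partition and rear wall stand 26 above the floor.
- drawer_handle (a point): Middle of the steel bar handle (bar 10 thick, 90 long along the cabinet's y, 30 in front of the panel, 84 above the table). Axes as the cabinet's; moves with the drawer.
- plunger (a joint): Travel of the lock plunger, in m: 0 is up, 0.012 is down at its stop. A spring pushes it back up; it needs about 7 N at the stop.
- plunger_top (a point): Centre of the top of the plunger's red round head (32 across, 8 thick), 155 above the table when up, 30 behind the cabinet's front face. The head stands over a dark barrel 34 across.
- molar: Loose dark brown ridged fossil molar 80 x 46 x 33 high, stored in the other drawer bay. Origin: centre of its underside.
- bottle: Amber glass bottle with black cap, 52 across x 100 high, standing on the board. Origin: centre of its underside.
- carton: Small lidded cardboard box 70 x 60 x 45 high, standing on the board. Origin: centre of its underside.
- tub: Small clear tub with white lid and green clips, 72 x 54 x 42 high, standing on the board. Origin: centre of its underside.
- stand: Loose photo stand, 900 g: dark round foot 72 across x 14 high, thin upright post (14 across), and at its top a black phone, 150 long (along x) x 9 thick (y), from 265 to 340 above the table. It stands between the cabinet's and the board's sides with the phone's thin edge to the robot. Origin: centre of its underside.
Things that resemble listed ones, but are neither listed nor needed, are in the scene too. Leave any turquoise look-alike of the carton alone. What is shaped like the tusk but blue or purple is not meant.

How it is judged:
By the outcome, as a careful person would: the job done as asked, in the order asked, and still so for the second after the job is handed in, with the robot touching nothing.
It also fails if it takes over 61 s, if anything falls off the work surface, if the arm or the gripper's body presses on something with over 40 N, if the wrist force passes 120 N, or if a joint passes its speed limit or range.

ROBOT

A 6-joint arm with a two-finger parallel gripper is mounted at the origin on the work surface. World frame = base frame: x ahead of the robot, y to its left, z up, the work surface at z = 0. Lengths are in m, angles in rad, forces in N, time in s.
With the tool pointing down it reaches from about 0.35 to 0.725 m from the base axis. Payload 6 kg.
Tool frame: the origin (TCP) lies at the very end of the fingers, on their centre line; the grasp point (between the pads) lies env.grip_depth behind it (env.grip_depth is the distance from the TCP to the grasp point, in m); z points along the fingers, y is the line along which they close (so a half turn about z gives the same grasp; the last joint's range is limited). The gripper opens to 85 mm and grips with 20 to 120 N. Pads are 22 mm wide; open, the fingers measure 114 mm over their backs; the gripper's body (76 mm by 85 mm) begins 54 mm behind the grasp point. The pads swing forward as they close: fully open they stand 13 mm farther back than shut.
Start: joints at [-1.012, 0.04, 0.085, 0, -1.615, -0.334], TCP at [0.134, -0.585, 0.231] pointing down, gripper open.
Joint ranges: [-2.56, 2.56], [-1.29, 2.01], [-1.08, 1.49], [-3.29, 1.98], [-2.81, -0.18], [-2.99, 2.99]. Speed limits (rad/s): [2.57, 2.57, 3.01, 3.14, 3.14, 3.14].

INTERFACE

Orientations are given as a unit quaternion [w, x, y, z].
In Python, from bench import read_state, imaging, env gives the robot as it stands.
- The arm moves only by the tool step_arm, never from a script. Its arguments are lists of equal length, an entry for each row: "hand": the opening, from 0 (shut) to 1 (fully open); "dp": the shift along the tool's x, y, z in m, a list of three; "twist": the turn about the tool's z in rad. In form: {"hand": [hand, ...], "dp": [[tx, ty, tz], ...], "twist": [twist, ...]}. A call has 1 to 12 rows; each row shifts and turns the commanded pose from where the row before left it, along the tool's axes as they then stand; what a row does not reach is not made up. A row lasts 1/12 s, in which the tool goes at most 41.7 mm and 7.16 degrees, less where a joint would pass 70% of its speed; a pose out of reach is approached as far as the arm can. A call with a gripper value outside its range is refused whole. The fingers move at their own pace and stop on an object; "newtons" is the grip in N (left out, the last holds). Time passes only in rows, so rows that do not move let the fingers close. It gives the time, the measured TCP pose, the force, the opening and the grip force at its end, in the units of the state.
- read_state(): the state, without advancing time (a new reading comes with each control period).
- imaging.read_camera(name): name is "scene" or "top" or "wrist"; returns the picture (400x640x3 uint8, blue, green, red); there is no depth.
- imaging.camera_params(name): a dict with "mtx" (3x3 intrinsics, pixels), "rvec" (rotation vector, rad) and "tvec" (3), from world to camera coordinates, as OpenCV has them; the wrist camera has in their place "T_tool_cam" (4x4, takes a point from camera to tool coordinates, whose origin is the TCP and whose axes are the flange's). Camera axes: x right, y down, z forward; pixel columns grow to the right and rows downward; lengths in m; the calibration is good to about 2 mm. A picture is of the moment at which its call begins: read the wrist's pose just before it. camera_params takes no time and is no camera call.
- env.close_job(): hands the job in; it is judged then, once.
The state is a dict: "time": time; "q": joint angles; "qd": joint speeds; "joint_efforts": joint torques, N m; "position": TCP position; "eef_rot": TCP orientation; "force": force on the tool from outside, world axes, zero at the start; "ft_torque": the same for the moment, N m; "opening": opening from 0.0 (shut) to 1.0 (fully open); "grip_force": force on a finger pad.
Only numpy, scipy, OpenCV 4.12 (cv2) and the standard library are available. Lean on these libraries where they do the work, as an engineer would, in place of code of your own. Each camera call takes 0.05 s, during which the arm holds its last target. There are 200 camera calls.

## Working session

There is one attempt and no reset: what is moved stays moved. The work goes in short steps, Python scripts to look and compute and a tool call to move; the robot and the scene stay as the last step left them, time stands still between calls to the robot, and variables do not carry over. Pictures are saved under pics/ and viewed, at most 10 in all, crops included, and the job is handed in when it is done.

Besides the shell and the picture viewer there is one more tool, called after "Call:" as name(argument=value, ...), one argument or row to a line, values as JSON. step_arm: Moves the arm, as the interface text tells. Its arguments: {"type":"object","properties":{"hand":{"type":"array","items":{"type":"number"}},"dp":{"type":"array","items":{"type":"array","items":{"type":"number"}}},"twist":{"type":"array","items":{"type":"number"}},"newtons":{"type":"number"}},"required":["hand","dp","twist"]}

```bash
mkdir -p pics; ls; cat > h.py <<'E'
import numpy as np, cv2
from bench import read_state, imaging, env
def ray(name,uv):
    p=imaging.camera_params(name); K=np.array(p["mtx"])
    uv=np.atleast_2d(np.array(uv,float))
    if "rvec" in p:
        R=cv2.Rodrigues(np.array(p["rvec"],float))[0]; t=np.array(p["tvec"],float).ravel()
        c=-R.T@t; Rw=R.T
    else:
        s=read_state(); T=tool(s)@np.array(p["T_tool_cam"]); c=T[:3,3]; Rw=T[:3,:3]
    d=np.c_[uv,np.ones(len(uv))]@np.linalg.inv(K).T@Rw.T
    return c,d
def tool(s):
    from scipy.spatial.transform import Rotation as Ro
    w,x,y,z=s["eef_rot"]; T=np.eye(4); T[:3,:3]=Ro.from_quat([x,y,z,w]).as_matrix(); T[:3,3]=s["position"]; return T
def plane(name,uv,z):
    c,d=ray(name,uv); return c+d*((z-c[2])/d[:,2])[:,None]
def tri(n1,u1,n2,u2):
    c1,d1=ray(n1,u1);c2,d2=ray(n2,u2);d1=d1[0];d2=d2[0]
    s=np.linalg.lstsq(np.c_[d1,-d2],c2-c1,rcond=None)[0]
    a=c1+s[0]*d1;b=c2+s[1]*d2; return (a+b)/2,np.linalg.norm(a-b)
E
python3 - <<'E'
from h import *
s=read_state(); print({k:np.round(v,3).tolist() for k,v in s.items()}, env.grip_depth)
a=imaging.read_camera("scene");b=imaging.read_camera("top")
cv2.imwrite("pics/scene.png",a);cv2.imwrite("pics/top.png",b)
for n in("scene","top"): 
    c,d=ray(n,[320,200]);print(n,c,d)
print(imaging.camera_params("wrist"))
E
```

```text
pics
{'time': 0.0, 'q': [-1.012, 0.041, 0.084, -0.0, -1.615, -0.334], 'qd': [0.0, 0.0, 0.001, -0.0, -0.0, 0.001], 'joint_efforts': [0.001, -36.821, 34.742, 6.933, -0.005, -0.0], 'position': [0.134, -0.585, 0.23], 'eef_rot': [-0.0, -0.112, 0.994, 0.001], 'force': [0.766, 0.493, 0.37], 'ft_torque': [-0.069, -0.013, -0.015], 'grip_force': 0.0, 'opening': 1.001} 0.0187
scene [ 1.41146674 -0.08869884  0.83876707] [[-0.77585752  0.06932351 -0.62721067]]
top [ 0.4144424  -0.02828195  1.40631193] [[ 0.07875251 -0.00529814 -0.99691615]]
{'mtx': array([[322.03438193,   0.        , 319.21652885],
       [  0.        , 322.03438193, 204.32164733],
       [  0.        ,   0.        ,   1.        ]]), 'T_tool_cam': array([[ 2.73818835e-04, -9.58148588e-01, -2.86271216e-01,
         7.26165667e-02],
       [ 9.99999828e-01,  1.13977991e-04,  5.75017421e-04,
        -3.08435778e-04],
       [-5.18323512e-04, -2.86271324e-01,  9.58148454e-01,
        -1.44274349e-01],
       [ 0.00000000e+00,  0.00000000e+00,  0.00000000e+00,
         1.00000000e+00]])}
```

View pics/scene.png

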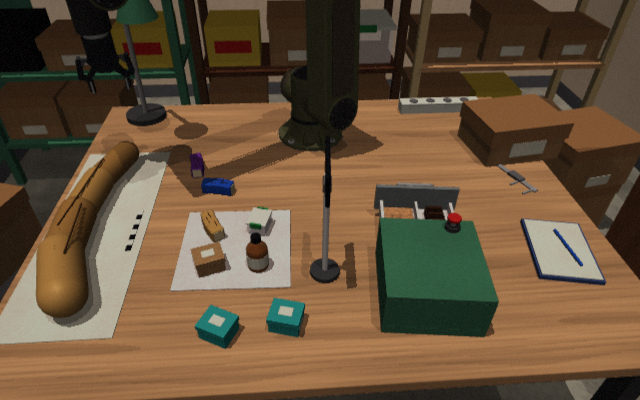

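View pics/top.png

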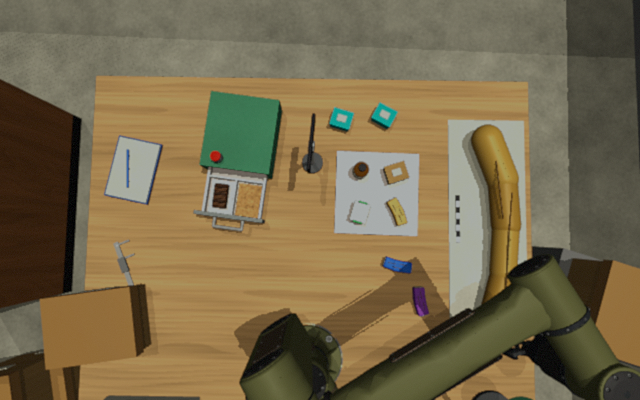

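Candidates for the tusk (top view): the ochre piece on the board (397,211), a blue one (397,265), a purple one (420,300), and the large tusk on the poster (500,200). By the description I choose (397,211). The cork bay is at (250,200), the molar at (221,195), the plunger at (215,157), and the stand's foot at (312,162). Next come the close crop and the measurements.

```bash
python3 - <<'E'
from h import *
a=cv2.imread("pics/scene.png");b=cv2.imread("pics/top.png")
c1=cv2.resize(b[140:245,325:430],(400,400),interpolation=cv2.INTER_CUBIC)
c2=cv2.resize(b[85:240,190:290],(387,600),interpolation=cv2.INTER_CUBIC)
out=np.zeros((600,787,3),np.uint8);out[:400,:400]=c1;out[:,400:]=c2
cv2.imwrite("pics/crop.png",out)
def blob(im,lo,hi,roi):
    x0,y0,x1,y1=roi; h=cv2.cvtColor(im[y0:y1,x0:x1],cv2.COLOR_BGR2HSV)
    m=cv2.inRange(h,lo,hi); cs,_=cv2.findContours(m,cv2.RETR_EXTERNAL,cv2.CHAIN_APPROX_NONE)
    c=max(cs,key=cv2.contourArea)+np.array([x0,y0]); return c
t=blob(b,(12,80,60),(35,255,255),(380,190,415,232)); r=cv2.minAreaRect(t);print("tusk top",r,cv2.contourArea(t))
print(plane("top",cv2.boxPoints(r),0.03).round(3).tolist(), plane("top",[r[0]],0.03))
t2=blob(a,(12,80,60),(35,255,255),(195,205,230,242));r2=cv2.minAreaRect(t2);print("scene",r2)
print("tri tusk",tri("top",r[0],"scene",r2[0]))
red=lambda im,roi:cv2.minAreaRect(blob(im,(0,150,80),(8,255,255),roi))
p1=red(b,(205,145,228,170));p2=red(a,(440,205,470,235));print(p1,p2,tri("top",p1[0],"scene",p2[0]),plane("top",[p1[0]],.155))
g=blob(b,(60,60,20),(90,255,255),(190,85,290,185));r=cv2.minAreaRect(g);print("cab",r,cv2.approxPolyDP(g,4,True).reshape(-1,2).tolist());print(plane("top",cv2.boxPoints(r),.12).round(3).tolist())
E
```

```text
tusk top ((397.06756591796875, 211.59458923339844), (27.312049865722656, 12.128556251525879), 65.77225494384766) 272.5
[[0.521, -0.254, 0.03], [0.538, -0.291, 0.03], [0.456, -0.328, 0.03], [0.439, -0.292, 0.03]] [[ 0.48836518 -0.29135629  0.03      ]]
scene ((212.0, 223.0), (36.0, 34.0), 90.0)
tri tusk (array([ 0.48837697, -0.29115098,  0.02944882]), np.float64(0.0006109881804301828))
((215.0, 156.0), (10.0, 10.0), 90.0) ((454.25006103515625, 217.25003051757812), (12.020814895629883, 9.899494171142578), 45.0) (array([0.64350684, 0.28728356, 0.1515884 ]), np.float64(0.0006026816772625981)) [[0.64280473 0.28612306 0.155     ]]
cab ((241.28993225097656, 133.53475952148438), (72.83404541015625, 77.45771789550781), 9.039483070373535) [[212, 92], [200, 164], [271, 177], [278, 101]]
[[0.617, 0.343, 0.12], [0.861, 0.313, 0.12], [0.828, 0.085, 0.12], [0.584, 0.118, 0.12]]
```

View pics/crop.png

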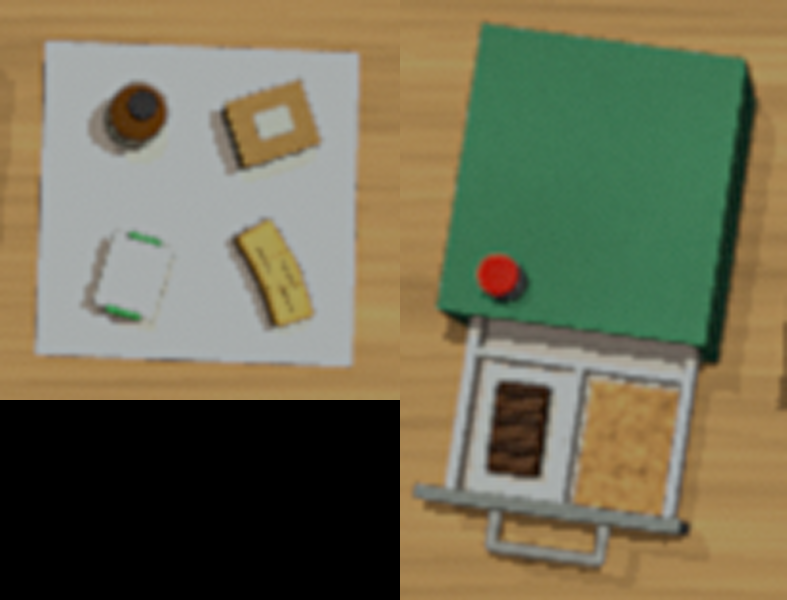

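The crop confirms one ochre tusk with dark cracks and pale ends at about (397,211) on the board, lying about 24° in yaw. The cork-only bay is the right one, and the molar is in the left.

```bash
cat >> h.py <<'E'
def go(p,yawy):
    """remaining shift to TCP p in present tool axes, and twist bringing tool y to world angle yawy(deg)"""
    s=read_state();T=tool(s);d=T[:3,:3].T@(np.array(p)-T[:3,3])
    a=np.arctan2(T[1,1],T[0,1]); e=(np.deg2rad(yawy)-a+np.pi/2)%np.pi-np.pi/2
    print("pos",T[:3,3].round(4),"yawy",np.rad2deg(a).round(2),"tool dp",d.round(4),"twist",round(-e,4),"q6",s["q"][5],"t",s["time"])
E
python3 - <<'E'
from h import *
go([.488,-.291,.2],114.2)
b=cv2.imread("pics/top.png")
# stand foot, bay, panel, handle corners from crop (scale 3.87, origin 190,85)
f=lambda x,y:[190+(x-400)/3.87,85+y/3.87]
print("cork@.038",plane("top",[f(590,375),f(687,385),f(672,516),f(573,503)],.038).round(3).tolist())
print("panel top",plane("top",[f(415,489),f(686,528)],.105).round(3).tolist())
print("handle",plane("top",[f(490,550),f(600,562)],.084).round(3).tolist())
print("stand foot",plane("top",[[312,162]],.014).round(3).tolist())
print("cab front",plane("top",[f(440,310),f(706,357)],.12).round(3).tolist())
print("others",plane("top",[[360,170]],.1).round(3).tolist(),plane("top",[[396,172],[359,212]],.045).round(3).tolist())
E
```

```text
pos [ 0.1338 -0.5846  0.2304] yawy 102.88 tool dp [-0.4108  0.2072  0.0307] twist -0.1976 q6 -0.33370848313964924 t 0.1
cork@.038 [[0.579, 0.233, 0.038], [0.571, 0.15, 0.038], [0.459, 0.16, 0.038], [0.469, 0.244, 0.038]]
panel top [[0.476, 0.359, 0.105], [0.447, 0.139, 0.105]]
handle [[0.428, 0.302, 0.084], [0.419, 0.212, 0.084]]
stand foot [[0.653, -0.007, 0.014]]
cab front [[0.62, 0.34, 0.12], [0.585, 0.124, 0.12]]
others [[0.615, -0.161, 0.1]] [[0.618, -0.285, 0.045], [0.484, -0.164, 0.045]]
```

Call:
step_arm(
  hand=[1,1,1,1,1,1,1,1,1,1,1,1],
  dp=[
    [-0.034,0.017,0],
    [-0.034,0.017,0],
    [-0.034,0.017,0],
    [-0.034,0.017,0],
    [-0.034,0.017,0],
    [-0.034,0.017,0],
    [-0.034,0.017,0],
    [-0.034,0.017,0],
    [-0.034,0.017,0],
    [-0.034,0.017,0],
    [-0.034,0.017,0],
    [-0.034,0.017,0],
  ],
  twist=[0,0,0,0,0,0,0,0,0,0,0,0],
)

```text
time: 1.1
position: [0.4871, -0.2934, 0.231]
eef_rot: [-0.0, -0.112, 0.994, 0.0]
force: [0.8, -1.3, 1.3]
opening: 1.0
grip_force: 0.0
```

Call:
step_arm(
  hand=[1,1,1,1,1],
  dp=[
    [0,0,0.01],
    [0,0,0.01],
    [0,0,0.01],
    [0,0,0],
    [0,0,0],
  ],
  twist=[-0.1,-0.1,0,0,0],
)

```text
time: 1.52
position: [0.4854, -0.2952, 0.2006]
eef_rot: [-0.001, -0.209, 0.978, 0.0]
force: [0.4, -0.6, 0.5]
opening: 0.998
grip_force: 0.0
```

```bash
python3 - <<'E'
from h import *
go([.488,-.291,.2],114.2)
w=imaging.read_camera("wrist");cv2.imwrite("pics/w1.png",w)
h=cv2.cvtColor(w,cv2.COLOR_BGR2HSV);m=cv2.inRange(h,(14,90,60),(33,255,255))
cs,_=cv2.findContours(m,cv2.RETR_EXTERNAL,cv2.CHAIN_APPROX_NONE)
for c in cs:
    if cv2.contourArea(c)>500:
        r=cv2.minAreaRect(c);print(cv2.contourArea(c),r);P=plane("wrist",cv2.boxPoints(r),.036);print(P[:,:2].round(3).tolist())
E
```

```text
pos [ 0.4854 -0.2952  0.2006] yawy 114.15 tool dp [-0.0041  0.0028  0.0006] twist -0.0009 q6 -0.9560059002223738 t 1.5167
1727.5 ((10.2742280960083, 350.38775634765625), (43.048545837402344, 72.86064147949219), 43.7811279296875)
[[0.848, -0.583], [0.751, -0.541], [0.777, -0.502], [0.879, -0.543]]
6017.0 ((264.9002380371094, 322.7476806640625), (94.35103607177734, 119.89203643798828), 81.59663391113281)
[[0.641, -0.369], [0.569, -0.261], [0.673, -0.196], [0.754, -0.315]]
3027.0 ((321.18463134765625, 188.65579223632812), (38.67656326293945, 91.00524139404297), 0.7638985514640808)
[[0.541, -0.291], [0.455, -0.327], [0.44, -0.293], [0.525, -0.255]]
101549.5 ((370.0, 181.5), (363.0, 538.0), 90.0)
[[0.415, -0.529], [0.229, -0.115], [0.528, 0.136], [0.787, -0.442]]
```

View pics/w1.png

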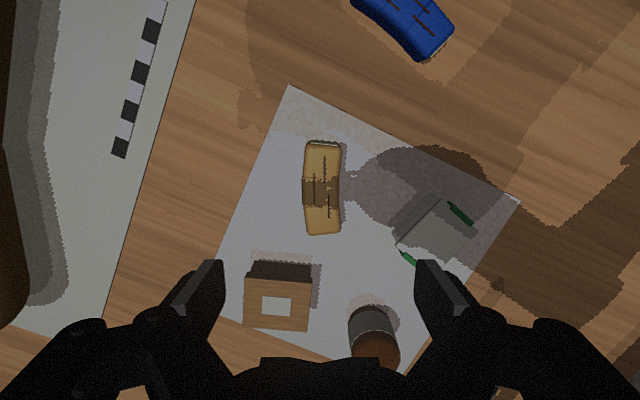

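The wrist view shows the ochre tusk alone at (321,189), with free room for the fingers. The tub (435,235) and carton (278,300) are clear of the path. Descending.

Call:
step_arm(
  hand=[1,1,1,1,1,1,1,1,1,1,1,1],
  dp=[
    [-0.0057,0.0015,0],
    [0,0,0.025],
    [0,0,0.025],
    [0,0,0.025],
    [0,0,0.025],
    [0,0,0.025],
    [0,0,0.02],
    [0,0,0.015],
    [0,0,0.01],
    [0,0,0.01],
    [0,0,0.005],
    [0,0,0.004],
  ],
  twist=[0.016,0,0,0,0,0,0,0,0,0,0,0],
)

```text
time: 2.57
position: [0.4909, -0.2914, 0.0124]
eef_rot: [0.0, -0.203, 0.979, -0.0]
force: [-0.2, -0.5, -0.1]
opening: 1.0
grip_force: 0.0
```

Call:
step_arm(
  hand=[0.3,0.3,0,0,0,0,0,0,0],
  dp=[
    [0,0,0],
    [0,0,0],
    [0,0,0],
    [0,0,0],
    [0,0,0],
    [0,0,0],
    [0,0,0],
    [0,0,0],
    [0,0,0],
  ],
  twist=[0,0,0,0,0,0,0,0,0],
  newtons=30,
)

```text
time: 3.32
position: [0.4912, -0.2916, 0.0132]
eef_rot: [0.001, -0.203, 0.979, -0.0]
force: [0.6, 0.1, 5.3]
opening: 0.427
grip_force: 32.5
```

Call:
step_arm(
  hand=[0,0,0,0,0,0,0,0,0,0],
  dp=[
    [0,0,-0.01],
    [0,0,-0.02],
    [0,0,-0.03],
    [0,0,-0.03],
    [0,0,-0.03],
    [0,0,-0.03],
    [0,0,-0.03],
    [0,0,-0.01],
    [0,0,0],
    [0,0,0],
  ],
  twist=[0,0,0,0,0,0,0,0,0,0],
)

```text
time: 4.15
position: [0.4903, -0.2909, 0.2011]
eef_rot: [-0.0, -0.203, 0.979, 0.001]
force: [-0.2, 0.9, -2.9]
opening: 0.428
grip_force: 31.9
```

```bash
python3 - <<'E'
from h import *
s=read_state();print(s["force"],s["opening"],s["grip_force"])
go([.40,-.22,.2],112)
w=imaging.read_camera("wrist");cv2.imwrite("pics/w2.png",w)
h=cv2.cvtColor(w,cv2.COLOR_BGR2HSV);m=cv2.inRange(h,(14,90,60),(33,255,255));m[:200]=0
cs,_=cv2.findContours(m,cv2.RETR_EXTERNAL,cv2.CHAIN_APPROX_NONE)
for c in cs:
    if cv2.contourArea(c)>1500:print(cv2.contourArea(c),cv2.minAreaRect(c))
E
```

```text
[-0.19029507  0.90304072 -2.91065581] 0.42827697293061384 31.86781508498825
pos [ 0.4903 -0.2909  0.2011] yawy 113.42 tool dp [0.0547 0.1009 0.0013] twist 0.0247 q6 -0.9776365296203033 t 4.15
23213.0 ((580.2201538085938, 269.6285400390625), (185.26736450195312, 180.99728393554688), 33.46537780761719)
13400.5 ((317.6099548339844, 280.0107727050781), (98.62647247314453, 163.97947692871094), 2.2311747074127197)
15287.0 ((113.51432800292969, 295.8222351074219), (110.91356658935547, 306.730712890625), 46.53629684448242)
```

View pics/w2.png

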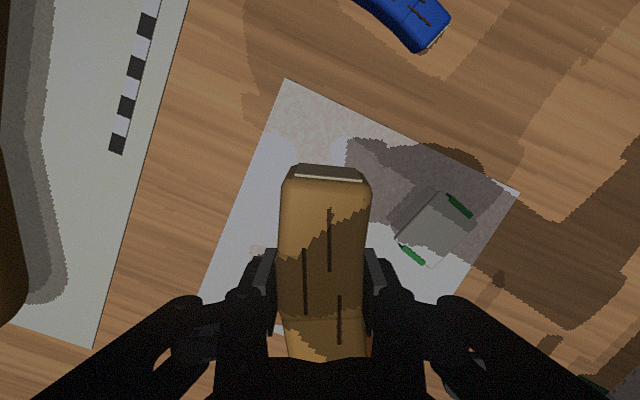

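The tusk is held level and square in the pads (318,280). Next, retract and swing in front of the stand with a 0.40 m radius, then look at the bay.

Call:
step_arm(
  hand=[0,0,0,0,0,0,0,0,0,0],
  dp=[
    [0.018,0.033,-0.01],
    [0.018,0.033,-0.01],
    [0.018,0.033,-0.01],
    [0,0,0],
    [0,0,0],
    [0,0,0],
    [0,0,0],
    [0,0,0],
    [0,0,0],
    [0,0,0],
  ],
  twist=[0,0,0,0.0885,0.0885,0.0885,0.0885,0.0885,0.0885,0],
)

```text
time: 5.03
position: [0.401, -0.2216, 0.2298]
eef_rot: [-0.002, 0.063, 0.998, 0.0]
force: [0.6, -0.7, -1.4]
opening: 0.429
grip_force: 32.0
```

Call:
step_arm(
  hand=[0,0,0,0,0,0,0,0,0,0,0,0],
  dp=[
    [0.0043,0.0353,0],
    [0.0043,0.0353,0],
    [0.0043,0.0353,0],
    [0.0043,0.0353,0],
    [0.0043,0.0353,0],
    [0.0043,0.0353,0],
    [0.0043,0.0353,0],
    [0.0043,0.0353,0],
    [0.0043,0.0353,0],
    [-0.0026,0.034,0],
    [-0.0026,0.034,0],
    [-0.0026,0.034,0],
  ],
  twist=[0,0,0,0,0,0,0,0,0,0,0,0],
)

```text
time: 6.03
position: [0.4216, 0.2001, 0.2308]
eef_rot: [-0.001, 0.059, 0.998, -0.001]
force: [0.4, -0.5, -0.5]
opening: 0.43
grip_force: 32.0
```

Call:
step_arm(
  hand=[0,0,0,0,0,0,0,0],
  dp=[
    [-0.032,0.004,0],
    [-0.032,0.004,0],
    [-0.032,0.004,0],
    [-0.032,0.004,0],
    [-0.032,0.004,0],
    [0,0,0],
    [0,0,0],
    [0,0,0],
  ],
  twist=[0,0,0,0,0,0,0,0],
)

```text
time: 6.7
position: [0.583, 0.1984, 0.2304]
eef_rot: [-0.001, 0.06, 0.998, -0.001]
force: [-0.3, -0.6, -1.1]
opening: 0.429
grip_force: 31.9
```

```bash
python3 - <<'E'
from h import *
go([.58,.2,.23],82.5)
w=imaging.read_camera("wrist");cv2.imwrite("pics/w3.png",w)
E
```

```text
pos [0.583  0.1984 0.2304] yawy 83.08 tool dp [0.0032 0.0012 0.0004] twist 0.01 q6 -2.344190849743383 t 6.7
```

View pics/w3.png

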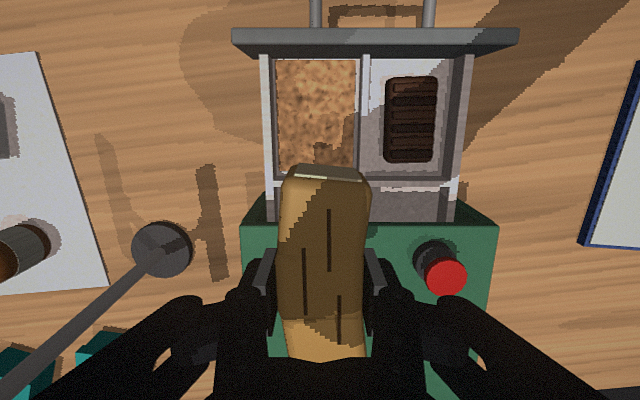

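The wrist view shows the cork bay at (316,115), the molar at (410,120), the rear wall at about row 178, and the plunger at (446,278). I'll measure the cork by mask.

```bash
python3 - <<'E'
from h import *
w=cv2.imread("pics/w3.png");b=cv2.imread("pics/top.png")
def q(im,roi,lo=(8,60,60),hi=(24,255,255)):
    x0,y0,x1,y1=roi;h=cv2.cvtColor(cv2.GaussianBlur(im,(3,3),0)[y0:y1,x0:x1],cv2.COLOR_BGR2HSV);m=cv2.inRange(h,lo,hi)
    m=cv2.morphologyEx(m,cv2.MORPH_CLOSE,np.ones((5,5)));return m,x0,y0
m,x0,y0=q(w,(268,50,362,165))
for r in (70,90,110,130,150): 
    x=np.flatnonzero(m[r-y0]);print(r,x.min()+x0,x.max()+x0)
for c in (290,315,340): 
    y=np.flatnonzero(m[:,c-x0]);print("col",c,y.min()+y0,y.max()+y0)
# gray profiles
g=cv2.cvtColor(w,cv2.COLOR_BGR2GRAY)
for r in (80,140): print(r,"L",g[r,256:282].tolist(),"P",g[r,350:378].tolist(),"R",g[r,445:480].tolist())
print("c315",g[24:66,315].tolist());print("c400 162..",g[165:190,400].tolist())
r,c=cv2.minAreaRect(np.argwhere(0*g)) if 0 else (0,0)
m2,x0,y0=q(b,(234,178,270,222))
cs,_=cv2.findContours(m2,cv2.RETR_EXTERNAL,cv2.CHAIN_APPROX_NONE);c=max(cs,key=cv2.contourArea)+np.array([x0,y0]);R=cv2.minAreaRect(c)
print("top cork",R,plane("top",[R[0]],.038))
E
```

```text
70 275 355
90 276 354
110 276 354
130 277 353
150 278 353
col 290 60 164
col 315 60 164
col 340 60 164
80 L [116, 123, 117, 125, 166, 188, 185, 180, 181, 184, 184, 187, 169, 66, 56, 59, 66, 97, 96, 92, 139, 132, 123, 124, 120, 119] P [141, 137, 137, 137, 132, 131, 184, 180, 173, 106, 61, 75, 134, 198, 189, 181, 185, 190, 178, 131, 137, 193, 189, 184, 189, 191, 182, 186] R [123, 118, 85, 84, 93, 93, 82, 52, 51, 56, 54, 54, 59, 55, 55, 52, 51, 89, 130, 125, 125, 126, 125, 122, 126, 125, 101, 85, 85, 89, 92, 88, 86, 87, 84]
140 L [116, 118, 114, 118, 118, 115, 122, 163, 191, 182, 184, 182, 183, 191, 184, 141, 48, 60, 61, 90, 103, 91, 77, 124, 111, 118] P [87, 87, 92, 87, 96, 96, 92, 79, 55, 64, 105, 131, 128, 125, 128, 124, 129, 125, 124, 119, 126, 130, 129, 130, 130, 132, 131, 124] R [58, 54, 54, 52, 53, 54, 63, 52, 51, 61, 93, 134, 128, 128, 127, 127, 128, 134, 120, 73, 77, 87, 80, 79, 78, 82, 69, 99, 149, 147, 149, 146, 145, 142, 147]
c315 [129, 131, 127, 97, 91, 98, 103, 100, 97, 100, 99, 101, 105, 102, 104, 104, 106, 107, 102, 90, 56, 30, 44, 41, 41, 46, 40, 42, 40, 38, 42, 43, 39, 34, 91, 204, 117, 143, 150, 158, 156, 149]
c400 162.. [125, 129, 132, 125, 124, 126, 89, 94, 96, 101, 96, 64, 67, 64, 64, 78, 134, 129, 129, 129, 128, 118, 97, 175, 180]
top cork ((251.5, 199.5), (43.0, 35.0), 90.0) [[0.52089908 0.19043203 0.038     ]]
```

```bash
python3 - <<'E'
from h import *
z=.060
L=plane("wrist",[[268.5,80],[271.5,140]],z)[:,:2];P=plane("wrist",[[362.5,80],[360,140]],z)[:,:2];P2=plane("wrist",[[368.5,80]],z);R=plane("wrist",[[462,80],[455.5,140]],z)[:,:2]
print(L,P,R,np.linalg.norm(L[0]-P[0]),np.linalg.norm(R[0]-P[0]))
for A in(L,P,R): print(np.rad2deg(np.arctan2(*(A[1]-A[0])[::-1])))
pt=plane("wrist",[[240,45],[515,45]],.105)[:,:2];print("panel back top",pt,np.rad2deg(np.arctan2(*(pt[1]-pt[0])[::-1])))
print("rear",plane("wrist",[[400,181]],.06))
print("cork edges",plane("wrist",[[315,60],[275,70],[355,70],[278,150],[353,150]],.038))
print("tri cork front-left/right",)
print("plunger top",plane("wrist",[[446,278]],.155))
E
```

```text
[[0.48049188 0.1639249 ]
 [0.53441834 0.15786254]] [[0.4908664  0.24962246]
 [0.54469389 0.24276894]] [[0.50184661 0.34032324]
 [0.55578085 0.33437998]] 0.08632324742626402 0.09136299249202985
-6.414199791621121
-7.256073395180074
-6.288313836652799
panel back top [[0.45746011 0.15256412]
 [0.48275755 0.36149582]] 83.09623674651775
rear [[0.58985741 0.27915323 0.06      ]]
cork edges [[0.46591279 0.20849672 0.038     ]
 [0.47012827 0.16869973 0.038     ]
 [0.47949515 0.24606999 0.038     ]
 [0.54700685 0.15949086 0.038     ]
 [0.55640264 0.23713206 0.038     ]]
tri cork front-left/right
plunger top [[0.64660886 0.28887176 0.155     ]]
```

Call:
step_arm(
  hand=[0,0,0,0,0,0,0,0,0,0,0],
  dp=[
    [0.0205,-0.0016,0],
    [0.0205,-0.0016,0],
    [0.0205,-0.0016,0],
    [0,0,0.01],
    [0,0,0.025],
    [0,0,0.025],
    [0,0,0.025],
    [0,0,0.025],
    [0,0,0.01],
    [0,0,0],
    [0,0,0],
  ],
  twist=[0,0,0,0,0,0,0,0,0,0,0],
)

```text
time: 7.67
position: [0.5219, 0.2014, 0.1134]
eef_rot: [0.001, 0.061, 0.998, 0.0]
force: [0.2, -0.1, -0.6]
opening: 0.425
grip_force: 31.9
```

```bash
python3 - <<'E'
from h import *
go([.522,.201,.047],83.1)
w=imaging.read_camera("wrist");s=imaging.read_camera("scene");print(read_state()["force"])
s=cv2.resize(s[170:260,340:500],(640,360),interpolation=cv2.INTER_CUBIC)
o=np.vstack([cv2.resize(w[100:400,70:570],(400,240)),cv2.resize(s,(400,225))]);cv2.imwrite("pics/w4.png",o)
E
```

```text
pos [0.5219 0.2014 0.1134] yawy 83.05 tool dp [-0.0001 -0.0004  0.0664] twist -0.0009 q6 -2.4199979266141285 t 7.6667
[-0.20098268  0.00135704 -1.22480053]
```

View pics/w4.png

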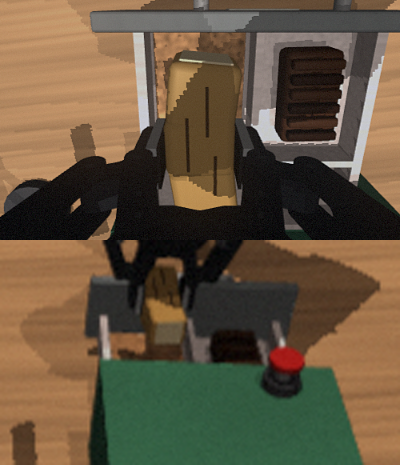

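The tusk hangs centred and square above the cork bay, clear of the partition and the molar. Lowering it.

Call:
step_arm(
  hand=[0,0,0,0,0,0,0,0,0],
  dp=[
    [0,0,0.015],
    [0,0,0.015],
    [0,0,0.012],
    [0,0,0.01],
    [0,0,0.006],
    [0,0,0.003],
    [0,0,0.002],
    [0,0,0],
    [0,0,0],
  ],
  twist=[0,0,0,0,0,0,0,0,0],
)

```text
time: 8.52
position: [0.5221, 0.2016, 0.0499]
eef_rot: [0.0, 0.061, 0.998, 0.0]
force: [-0.3, 0.8, -1.8]
opening: 0.427
grip_force: 31.9
```

Call:
step_arm(
  hand=[0,0,0,0],
  dp=[
    [0,0,0.001],
    [0,0,0.001],
    [0,0,0],
    [0,0,0],
  ],
  twist=[0,0,0,0],
)

```text
time: 8.85
position: [0.5218, 0.2015, 0.0474]
eef_rot: [0.0, 0.061, 0.998, 0.0]
force: [0.0, -0.4, -1.8]
opening: 0.43
grip_force: 31.9
```

Call:
step_arm(
  hand=[0,0,0,0],
  dp=[
    [0,0,0.001],
    [0,0,0.001],
    [0,0,0],
    [0,0,0],
  ],
  twist=[0,0,0,0],
)

```text
time: 9.18
position: [0.5228, 0.2014, 0.0472]
eef_rot: [0.001, 0.061, 0.998, 0.0]
force: [-1.6, -2.2, 5.2]
opening: 0.427
grip_force: 32.7
```

Contact at the expected height. Opening a little, then rising.

Call:
step_arm(
  hand=[0.52,0.52,0.52,0.52],
  dp=[
    [0,0,0],
    [0,0,0],
    [0,0,0],
    [0,0,0],
  ],
  twist=[0,0,0,0],
)

```text
time: 9.52
position: [0.5217, 0.2015, 0.0451]
eef_rot: [-0.0, 0.061, 0.998, 0.0]
force: [0.6, -0.3, -0.1]
opening: 0.522
grip_force: 0.0
```

Call:
step_arm(
  hand=[0.52,0.52,0.52,0.52,0.52,0.52,0.52,0.52,0.52],
  dp=[
    [0,0,-0.005],
    [0,0,-0.01],
    [0,0,-0.015],
    [0,0,-0.02],
    [0,0,-0.025],
    [0,0,-0.03],
    [0,0,-0.03],
    [0,0,-0.03],
    [0,0,0],
  ],
  twist=[0,0,0,0,0,0,0,0,0],
)

```text
time: 10.27
position: [0.5242, 0.2019, 0.2192]
eef_rot: [0.005, 0.061, 0.998, 0.003]
force: [0.7, 0.5, 0.5]
opening: 0.523
grip_force: 0.0
```

Call:
step_arm(
  hand=[0.2,0,0,0,0],
  dp=[
    [-0.02,0,-0.02],
    [-0.02,0,0],
    [-0.02,0,0],
    [0,0,0],
    [0,0,0],
  ],
  twist=[0,0,0,0,0],
)

```text
time: 10.68
position: [0.5818, 0.1938, 0.2301]
eef_rot: [-0.0, 0.062, 0.998, -0.0]
force: [-0.7, 0.5, 0.3]
opening: 0.001
grip_force: 0.0
```

```bash
python3 - <<'E'
from h import *
go([.38,.25,.2],83.1)
w=imaging.read_camera("wrist");s=imaging.read_camera("scene")
s=cv2.resize(s[170:260,340:500],(640,360),interpolation=cv2.INTER_CUBIC)
o=np.vstack([w[0:240],cv2.resize(s,(640,360))]);cv2.imwrite("pics/w5.png",o)
E
```

```text
pos [0.5818 0.1938 0.2301] yawy 82.94 tool dp [0.2071 0.031  0.0302] twist -0.0028 q6 -2.3417750291911736 t 10.6833
```

View pics/w5.png

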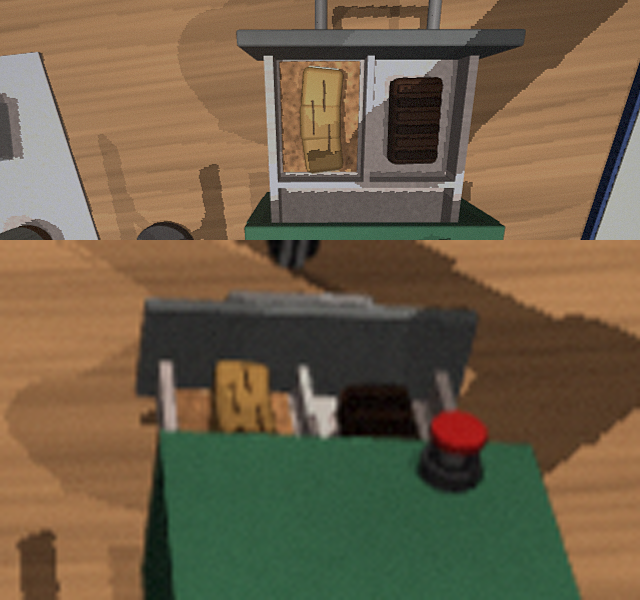

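The tusk lies flat on the cork in the right bay at (323,118), and the molar is undisturbed. Next, go in front of the handle and push.

Call:
step_arm(
  hand=[0,0,0,0,0,0,0],
  dp=[
    [0.0342,0.0075,0],
    [0.0342,0.0075,0],
    [0.0342,0.0075,0],
    [0.0342,0.0075,0],
    [0.0342,0.0075,0],
    [0.0342,0.0075,0],
    [0,0,0],
  ],
  twist=[0,0,0,0,0,0,0],
)

```text
time: 11.37
position: [0.3791, 0.2654, 0.2318]
eef_rot: [0.001, 0.058, 0.998, 0.002]
force: [1.0, -0.1, 0.3]
opening: 0.005
grip_force: 0.0
```

Call:
step_arm(
  hand=[0,0,0,0,0,0,0,0,0,0],
  dp=[
    [0,0,0.02],
    [0,0,0.02],
    [0,0,0.02],
    [0,0,0.02],
    [0,0,0.02],
    [0,0,0.02],
    [0,0,0.02],
    [0,0,0.02],
    [0,0,0],
    [0,0,0],
  ],
  twist=[0,0,0,0,0,0,0,0,0,0],
)

```text
time: 12.2
position: [0.3828, 0.2633, 0.0704]
eef_rot: [-0.0, 0.061, 0.998, -0.0]
force: [0.7, 0.2, 0.8]
opening: -0.001
grip_force: 0.0
```

```bash
python3 - <<'E'
from h import *
go([.384,.2636,.068],83.1)
E
```

```text
pos [0.3828 0.2633 0.0704] yawy 83.03 tool dp [-0.0011  0.0004  0.0024] twist -0.0013 q6 -2.7319711352027944 t 12.2
```

Call:
step_arm(
  hand=[0,0,0,0,0,0,0,0,0,0,0,0],
  dp=[
    [-0.005,0,0],
    [-0.005,0,0],
    [-0.005,0,0],
    [-0.003,0,0],
    [-0.003,0,0],
    [-0.003,0,0],
    [-0.003,0,0],
    [-0.003,0,0],
    [-0.005,0,0],
    [-0.005,0,0],
    [-0.005,0,0],
    [-0.005,0,0],
  ],
  twist=[0,0,0,0,0,0,0,0,0,0,0,0],
)

```text
time: 13.2
position: [0.4332, 0.2576, 0.0702]
eef_rot: [-0.0, 0.061, 0.998, -0.0]
force: [-1.7, 0.4, 0.6]
opening: 0.003
grip_force: 1.1
```

Call:
step_arm(
  hand=[0,0,0,0,0,0,0,0,0,0,0,0],
  dp=[
    [-0.005,0,0],
    [-0.005,0,0],
    [-0.005,0,0],
    [-0.005,0,0],
    [-0.005,0,0],
    [-0.005,0,0],
    [-0.005,0,0],
    [-0.005,0,0],
    [-0.005,0,0],
    [-0.005,0,0],
    [-0.005,0,0],
    [-0.005,0,0],
  ],
  twist=[0,0,0,0,0,0,0,0,0,0,0,0],
)

```text
time: 14.2
position: [0.4928, 0.2503, 0.0703]
eef_rot: [-0.0, 0.061, 0.998, 0.0]
force: [-2.8, 0.1, 0.7]
opening: -0.002
grip_force: 1.1
```

Call:
step_arm(
  hand=[0,0,0,0,0,0,0,0,0,0,0,0],
  dp=[
    [-0.004,0,0],
    [-0.004,0,0],
    [-0.004,0,0],
    [-0.004,0,0],
    [-0.004,0,0],
    [-0.004,0,0],
    [-0.004,0,0],
    [-0.004,0,0],
    [-0.003,0,0],
    [-0.002,0,0],
    [-0.002,0,0],
    [-0.002,0,0],
  ],
  twist=[0,0,0,0,0,0,0,0,0,0,0,0],
)

```text
time: 15.2
position: [0.5332, 0.2454, 0.0703]
eef_rot: [-0.0, 0.061, 0.998, 0.0]
force: [-2.1, 1.0, 1.3]
opening: 0.001
grip_force: 1.1
```

Call:
step_arm(
  hand=[0,0,0,0,0,0],
  dp=[
    [-0.0015,0,0],
    [-0.0015,0,0],
    [-0.0015,0,0],
    [-0.0015,0,0],
    [-0.0015,0,0],
    [-0.0015,0,0],
  ],
  twist=[0,0,0,0,0,0],
)

```text
time: 15.7
position: [0.5421, 0.2443, 0.0703]
eef_rot: [-0.0, 0.061, 0.998, 0.0]
force: [-2.9, 0.3, 0.2]
opening: 0.002
grip_force: 1.0
```

Call:
step_arm(
  hand=[0,0,0,0,0,0],
  dp=[
    [-0.0015,0,0],
    [-0.0015,0,0],
    [-0.001,0,0],
    [-0.001,0,0],
    [-0.001,0,0],
    [0,0,0],
  ],
  twist=[0,0,0,0,0,0],
)

```text
time: 16.2
position: [0.5482, 0.2435, 0.0703]
eef_rot: [0.0, 0.061, 0.998, 0.0]
force: [-0.6, 0.0, 0.4]
opening: -0.0
grip_force: 0.4
```

Call:
step_arm(
  hand=[0,0,0,0],
  dp=[
    [-0.001,0,0],
    [-0.001,0,0],
    [-0.001,0,0],
    [0,0,0],
  ],
  twist=[0,0,0,0],
)

```text
time: 16.53
position: [0.5511, 0.2432, 0.0703]
eef_rot: [0.0, 0.061, 0.998, 0.0]
force: [-0.6, 0.9, 0.2]
opening: 0.003
grip_force: 0.5
```

Call:
step_arm(
  hand=[0,0,0,0,0],
  dp=[
    [-0.001,0,0],
    [-0.001,0,0],
    [-0.001,0,0],
    [-0.001,0,0],
    [0,0,0],
  ],
  twist=[0,0,0,0,0],
)

```text
time: 16.95
position: [0.5516, 0.2431, 0.0702]
eef_rot: [-0.003, 0.061, 0.998, -0.001]
force: [-19.6, 1.8, 8.6]
opening: 0.002
grip_force: 10.0
```

Call:
step_arm(
  hand=[0,0,0,0],
  dp=[
    [-0.001,0,0],
    [-0.001,0,0],
    [-0.001,0,0],
    [0,0,0],
  ],
  twist=[0,0,0,0],
)

```text
time: 17.28
position: [0.5518, 0.243, 0.0701]
eef_rot: [-0.006, 0.06, 0.998, -0.001]
force: [-34.6, 3.8, 16.3]
opening: 0.003
grip_force: 17.3
```

The drawer meets its stop, with the travel and the force spike as expected. Back off, rise, and look from above the plunger.

Call:
step_arm(
  hand=[0,0,0,0,0,0,0,0,0,0],
  dp=[
    [0.01,0,0],
    [0.02,0,0],
    [0.02,0,0],
    [0,0,0],
    [0,0,-0.03],
    [0,0,-0.03],
    [0,0,-0.03],
    [0,0,-0.03],
    [0,0,-0.03],
    [0,0,0],
  ],
  twist=[0,0,0,0,0,0,0,0,0,0],
)

```text
time: 18.12
position: [0.511, 0.2488, 0.2284]
eef_rot: [0.005, 0.061, 0.998, 0.003]
force: [0.3, 0.3, 2.9]
opening: -0.002
grip_force: 0.0
```

```bash
python3 - <<'E'
from h import *
go([.6455,.288,.215],83.1)
w=imaging.read_camera("wrist");b=imaging.read_camera("top")
h=cv2.cvtColor(w,cv2.COLOR_BGR2HSV);m=cv2.inRange(h,(0,150,60),(8,255,255))|cv2.inRange(h,(174,150,60),(180,255,255))
cs,_=cv2.findContours(m,cv2.RETR_EXTERNAL,cv2.CHAIN_APPROX_NONE)
for c in cs:
    if cv2.contourArea(c)>150: r=cv2.minAreaRect(c);print(r,plane("wrist",[r[0]],.155),tri("wrist",r[0],"top",[215,156]))
cv2.imwrite("pics/top2.png",np.hstack([w[::1,170:520],cv2.resize(b[85:240,170:330],(413,400))]))
E
```

```text
pos [0.511  0.2488 0.2284] yawy 82.97 tool dp [-0.1285  0.0552  0.0151] twist -0.0023 q6 -2.5021524714199046 t 18.1167
```

View pics/top2.png

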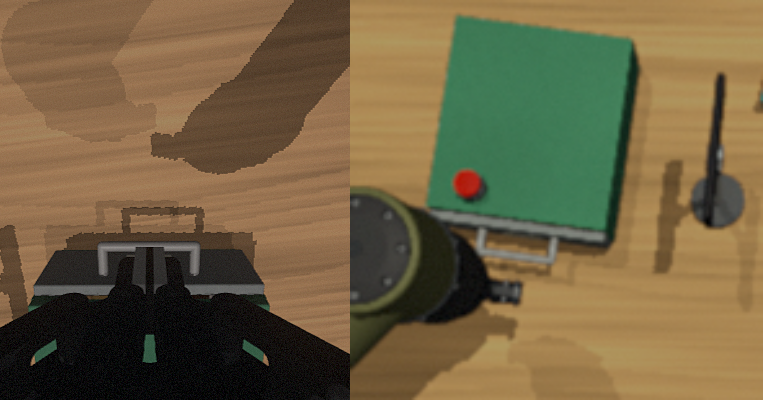

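The top view shows the drawer panel flush with the cabinet, the stand in place and the red plunger unobstructed. Moving over the plunger.

Call:
step_arm(
  hand=[0,0,0,0,0,0,0],
  dp=[
    [-0.0257,0.011,0],
    [-0.0257,0.011,0],
    [-0.0257,0.011,0],
    [-0.0257,0.011,0],
    [-0.0257,0.011,0],
    [0,0,0],
    [0,0,0],
  ],
  twist=[0,0,0,0,0,0,0],
)

```text
time: 18.8
position: [0.6431, 0.287, 0.2157]
eef_rot: [-0.002, 0.062, 0.998, -0.002]
force: [-0.7, 0.1, -0.9]
opening: -0.002
grip_force: 0.0
```

```bash
python3 - <<'E'
from h import *
go([.6455,.288,.160],83.1)
E
```

```text
pos [0.6431 0.287  0.2157] yawy 82.93 tool dp [-0.0025  0.0015  0.0556] twist -0.0029 q6 -2.3964961008757104 t 18.8
```

Call:
step_arm(
  hand=[0,0,0,0,0,0,0,0],
  dp=[
    [-0.002,0.0015,0.01],
    [0,0,0.015],
    [0,0,0.013],
    [0,0,0.01],
    [0,0,0.005],
    [0,0,0.003],
    [0,0,0.002],
    [0,0,0],
  ],
  twist=[0,0,0,0,0,0,0,0],
)

```text
time: 19.47
position: [0.6446, 0.2887, 0.1626]
eef_rot: [0.0, 0.061, 0.998, 0.0]
force: [0.3, 0.2, -0.7]
opening: -0.001
grip_force: 0.0
```

Call:
step_arm(
  hand=[0,0,0,0,0],
  dp=[
    [0,0,0.002],
    [0,0,0.002],
    [0,0,0.002],
    [0,0,0.002],
    [0,0,0],
  ],
  twist=[0,0,0,0,0],
)

```text
time: 19.88
position: [0.6448, 0.2887, 0.1544]
eef_rot: [0.0, 0.061, 0.998, 0.0]
force: [-0.7, 1.2, 2.1]
opening: -0.003
grip_force: 1.2
```

Call:
step_arm(
  hand=[0,0,0,0,0,0,0],
  dp=[
    [0,0,0.002],
    [0,0,0.002],
    [0,0,0.002],
    [0,0,0.002],
    [0,0,0.002],
    [0,0,0.001],
    [0,0,0],
  ],
  twist=[0,0,0,0,0,0,0],
)

```text
time: 20.47
position: [0.6448, 0.2887, 0.144]
eef_rot: [0.0, 0.061, 0.998, 0.0]
force: [-2.8, 0.9, 6.0]
opening: -0.002
grip_force: 3.2
```

Call:
step_arm(
  hand=[0,0,0,0],
  dp=[
    [0,0,0.001],
    [0,0,0.001],
    [0,0,0.001],
    [0,0,0],
  ],
  twist=[0,0,0,0],
)

```text
time: 20.8
position: [0.6449, 0.2887, 0.1431]
eef_rot: [0.001, 0.061, 0.998, 0.0]
force: [-6.3, -0.5, 12.2]
opening: -0.001
grip_force: 5.9
```

Call:
step_arm(
  hand=[0,0,0,0],
  dp=[
    [0,0,0.001],
    [0,0,0.001],
    [0,0,0],
    [0,0,0],
  ],
  twist=[0,0,0,0],
)

```text
time: 21.13
position: [0.6449, 0.2887, 0.143]
eef_rot: [0.002, 0.061, 0.998, 0.001]
force: [-9.6, -1.4, 18.1]
opening: -0.003
grip_force: 8.7
```

Call:
step_arm(
  hand=[0,0,0,0,0,0,0,0,0,0,0],
  dp=[
    [0,0,-0.004],
    [0,0,-0.004],
    [0,0,-0.005],
    [0,0,-0.01],
    [0,0,-0.02],
    [0,0,-0.03],
    [0,0,-0.02],
    [0.035,0,0],
    [0.035,0,0],
    [0.035,0,0],
    [0,0,0],
  ],
  twist=[0,0,0,0,0,0,0,0,0,0,0],
)

```text
time: 22.05
position: [0.5363, 0.302, 0.2312]
eef_rot: [-0.001, 0.06, 0.998, 0.0]
force: [1.5, -0.2, 1.7]
opening: 0.002
grip_force: 0.0
```

```bash
python3 - <<'E'
from h import *
go([.5,.3,.23],83)
b=imaging.read_camera("top");s=imaging.read_camera("scene")
cv2.imwrite("pics/end.png",np.vstack([cv2.resize(b[85:245,170:430],(488,300)),cv2.resize(s[170:300,160:500],(488,187))]))
E
```

```text
pos [0.5363 0.302  0.2312] yawy 83.15 tool dp [ 0.0358 -0.0063  0.0013] twist 0.0026 q6 -2.527266904666107 t 22.05
```

View pics/end.png

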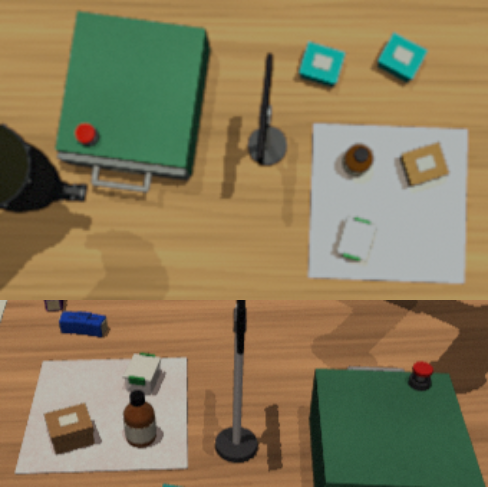

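The drawer is shut, the plunger is back up, the other things are unmoved, and the robot touches nothing. Handing in.

```bash
python3 -c "
from bench import env
print(env.close_job())"
```

```text
the job is handed in; nothing more can be done
None
```

The job is handed in: the tusk was set flat on the cork in the right bay, the drawer pushed gently to its stop and the lock plunger pressed to its stop and released, with the other things in place in the last pictures (robot time about 22 s).

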